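Tip the long camera plate out of its dock and lay it in the kit tray

ROBOT

A 7-joint arm with a two-finger parallel gripper is mounted at the origin on the work surface. World frame = base frame: x ahead of the robot, y to its left, z up, the work surface at z = 0. Lengths are in m, angles in rad, forces in N, time in s.
With the tool pointing down it reaches from about 0.4 to 0.85 m from the base axis. Payload 10.4 kg.
Tool frame: the origin (TCP) lies midway between the tips of the shut fingers; the grasp point (between the pads) lies 19 mm behind it (manip.tcp_to_grasp is the distance from the TCP to the grasp point, in m); x points along the fingers, y is the direction in which the jaws open and shut, and the axes are right-handed (so a half turn about x gives the same grasp; the last joint's range is limited). The gripper opens to 85 mm and grips with 20 to 120 N. Pads are 22 mm wide; open, the fingers measure 114 mm over their backs; the gripper's body (76 mm by 85 mm) begins 54 mm behind the grasp point. The pads swing forward as they close: fully open they stand 13 mm farther back than shut.
Start: joints at [-1.156, 0.332, -0.065, 1.46, 0.022, 1.35, -0.088], TCP at [0.265, 0.566, 0.231] pointing down, gripper open.
Joint ranges: [-2.6, 2.6], [-0.5, 2.12], [-1.47, 1.34], [0.16, 2.42], [-1.27, 4.41], [0.06, 2.06], [-2.6, 2.6]. Speed limits (rad/s): [2.22, 2.22, 2.79, 2.79, 3.14, 3.14, 3.14].

INTERFACE

Orientations are given as a unit quaternion [x, y, z, w].
In Python, from workcell import monitor, viewer, manip gives the robot as it stands. The module is installed in compiled form; this text tells all that it offers.
- The arm moves only by the tool send_rows, never from a script. Its arguments are lists of equal length, an entry for each row: "grip": the closure in counts, from 0 (fully open) to 255 (shut); "offset": the shift along the tool's x, y, z in mm, a list of three; "twist": the turn about the tool's x in degrees. In form: {"grip": [grip, ...], "offset": [[tx, ty, tz], ...], "twist": [twist, ...]}. A call has exactly 5 rows; each row is the pose to reach, as a shift and turn from the pose commanded when the call began, along the tool's axes at that moment; what a row does not reach only later rows make up. A row lasts 1/12 s, in which the tool goes at most 41.7 mm and 7.16 degrees, less where a joint would pass 70% of its speed; a pose out of reach is approached as far as the arm can. A call with a gripper value outside its range is refused whole. The fingers move at their own pace and stop on an object; "newtons" is the grip in N (left out, the last holds). Time passes only in rows, so rows that repeat a pose let the fingers close, or fill a call up. It gives the time, the measured TCP pose, the force and the opening at its end, in the units of the state.
- monitor.get_obs(): the state, without advancing time (a new reading comes with each control period).
- viewer.camera(name): name is "scene" or "top" or "wrist"; returns (picture, depth): 400x640x3 uint8, blue, green, red; 400x640 float32, m along the optical axis (not along the pixel's ray), 0 where there is no reading.
- viewer.camera_model(name): a dict with "camera_matrix" (3x3 intrinsics, pixels), "distortion" ([k1, k2, p1, p2, k3] as OpenCV has them; the pictures are not rectified), "R" (3x3) and "t" (3): a world point X has camera coordinates R X + t; the wrist camera has in their place "mount" (4x4, takes a point from camera to tool coordinates, whose origin is the TCP and whose axes are the tool frame's). Camera axes: x right, y down, z forward; pixel columns grow to the right and rows downward; lengths in m; the calibration is good to about 2 mm. A picture is of the moment at which its call begins: read the wrist's pose just before it. camera_model takes no time and is no camera call.
- manip.hand_in(): hands the job in, once; it reports no verdict.
Trained networks look in the newest picture that a camera, given by its name, has taken for a name from the list of things; names that differ only in an ending like _2 or _b are one class to them, and where a whole thing is asked for, a point or a joint stands for the part that bears it (a point fixed in the world has none). Each returns a list of dicts, best first, with "score" (0 to 1); they miss things now and then, are a little off and sometimes report something else, mostly with a low value. They report only what shows in the picture. A call takes as long as a camera call. They do not tell look-alikes from the thing itself.
- viewer.recognise(target, camera): "box" ([left, top, width, height] in pixels, round what is visible of it).
- viewer.regions_of(target, camera): "region" (400x640 bool, what is visible of it) and "box" ([left, top, width, height] in pixels, round what is visible of it).
- viewer.spot_point(target, camera): "position" ([column, row] in pixels: a listed point, or the origin of a listed thing).
The state is a dict: "clock": time; "joint_pos": joint angles; "joint_velocities": joint speeds; "tau": joint torques, N m; "position": TCP position; "ee_rot": TCP orientation; "ft_force": force on the tool from outside, world axes, zero at the start; "torque": the same for the moment, N m; "grip_width": opening from 0.0 (shut) to 1.0 (fully open).
Only numpy, scipy, OpenCV 4.12 (cv2) and the standard library are available. Lean on these libraries where they do the work, as an engineer would, in place of code of your own. Each camera call takes 0.05 s, during which the arm holds its last target.

TASK

On the camera-prep bench two flat slotted mounting plates lie flush in tip-up docks. Press the open end of the longer plate all the way down with closed fingers, so that its other end tips up and stays up, pinch that raised end by its long edges, lift the plate well clear of the dock (about a hand's breadth above the bench) and lay it flat in the shallow black tray. Leave the shorter plate lying in its dock, flat and where it is.

Things in the scene. Friction and masses are not known exactly. Their poses are not given: they have to be found in the camera images.
- long_plate_mid (a point): Centre (half-way up) of the longer aluminium plate, 120 x 50 x 5 mm, slot 70 x 8 mm along its middle, 75 g. x along its length, z up. It starts flat in its dock, top 31 mm above the bench. Pressed down 40 to 55 mm from its centre towards -x (3 to 6 N), that end sinks up to 15 mm and the +x end tips up 0.35 rad; 45 mm from the centre towards +x its long edges then stand about 20 mm above the rails.
- dock_long: Fixed grey dock of the longer plate, 142 x 96 mm; origin on the bench under the plate's centre, x along the plate. Rails along both sides and a wall at +x, all 31 mm high, flush with the plate; open at -x (the end nearer the robot), channel 56 mm wide. Inside, a stiff black rocker, level pivot 15 mm from the centre towards -x and 26 mm high; it stops at 0.35 rad and stays where it is left.
- short_plate_mid (a point): Centre (half-way up) of the shorter aluminium plate, 80 x 50 x 5 mm with a slot 30 mm long, the bystander, lying in the same kind of dock, 102 mm long. Not to be moved. Axes as for the longer plate.
- tray_in (a point): Centre of the inner floor of the fixed shallow black tray: inside 204 x 134 mm, floor 4 mm thick, rim 14 mm above the bench. x along its length, y across, z up.
Not all that is in view belongs to the job. What is shaped like the part that bears long_plate_mid but purple or red is not meant.

How it is judged:
By the outcome, as a careful person would: the job done as asked, in the order asked, and still so for the second after the job is handed in, with the robot touching nothing.
It also fails if it takes over 56 s, if anything falls off the work surface, if the arm or the gripper's body presses on something with over 40 N, if the wrist force passes 120 N, or if a joint passes its speed limit or range.

## Working session

There is one attempt and no reset: what is moved stays moved. The work goes in short steps, Python scripts to look and compute and a tool call to move; the robot and the scene stay as the last step left them, time stands still between calls to the robot, and variables do not carry over. Pictures are saved under pics/ and viewed, and the job is handed in when it is done.

Besides the shell and the picture viewer there is one more tool, called after "Request:" as name([rows], argument=value, ...), one row to a line, values as JSON. send_rows: Moves the arm, as the interface text tells. Its arguments: {"type":"object","properties":{"grip":{"type":"array","items":{"type":"number"}},"offset":{"type":"array","items":{"type":"array","items":{"type":"number"}}},"twist":{"type":"array","items":{"type":"number"}},"newtons":{"type":"number"}},"required":["grip","offset","twist"]}

```bash
mkdir -p pics; ls
cat > h.py <<'E'
import numpy as np, cv2
from workcell import monitor, viewer, manip
from scipy.spatial.transform import Rotation as Rot
def pix2world(cam,uv,depth=None,z=None,pose=None):
    m=viewer.camera_model(cam);K=np.array(m['camera_matrix']);D=np.array(m['distortion'])
    n=cv2.undistortPoints(np.array([[uv]],float),K,D)[0,0]
    d=np.array([n[0],n[1],1.])
    if cam=='wrist':
        M=np.array(m['mount']);R=Rot.from_quat(pose[1]).as_matrix();
        Rc=R@M[:3,:3];o=R@M[:3,3]+np.array(pose[0])
    else:
        Rc=np.array(m['R']).T;o=-Rc@np.array(m['t'])
    w=Rc@d
    if z is not None: return o+w*(z-o[2])/w[2]
    return o+w*depth
def project(cam,X):
    m=viewer.camera_model(cam);r,_=cv2.Rodrigues(np.array(m['R']))
    return cv2.projectPoints(np.array(X,float).reshape(-1,1,3),r,np.array(m['t'],float),np.array(m['camera_matrix']),np.array(m['distortion']))[0][:,0]
E
python3 - <<'E'
from h import *
np.set_printoptions(precision=4,suppress=True)
s=monitor.get_obs();print(s)
print(manip.tcp_to_grasp)
for c in ['top','scene']:
    p,d=viewer.camera(c);cv2.imwrite(f'pics/{c}0.png',p);np.save(f'{c}0.npy',d)
    for t in ['long_plate_mid','short_plate_mid','tray_in','dock_long']:
        for r in viewer.spot_point(t,c)[:3]:
            u,v=r['position'];dd=d[int(round(v)),int(round(u))]
            print(c,t,round(r['score'],2),np.round(r['position'],1),pix2world(c,(u,v),dd))
E
```

```text
pics
{'clock': 0.0, 'joint_pos': array([-1.1556,  0.3329, -0.0647,  1.461 ,  0.0216,  1.3499, -0.0885]), 'joint_velocities': array([ 0.0003,  0.0013, -0.0006, -0.0002,  0.0005,  0.0001, -0.0007]), 'tau': array([  0.    , -62.5453,   0.049 , -39.1596,   0.0161,   0.01  ,
         0.    ]), 'position': array([0.2648, 0.5657, 0.2305]), 'ee_rot': array([ 0.1531,  0.6903, -0.1541,  0.6901]), 'ft_force': array([0.1514, 0.3602, 0.523 ]), 'torque': array([ 0.0075,  0.0406, -0.0087]), 'grip_width': 1.0003591710092035}
0.0187
top long_plate_mid 0.67 [325.  154.7] [ 0.5607 -0.0063  0.0267]
top long_plate_mid 0.57 [332.2 230.8] [ 0.3823 -0.0236  0.0006]
top long_plate_mid 0.55 [253.1 260.5] [0.3122 0.1638 0.003 ]
top short_plate_mid 0.81 [208.9 170.9] [0.5225 0.2665 0.0275]
top tray_in 0.69 [429.5 149.8] [ 0.5772 -0.2598  0.0048]
top dock_long 0.74 [324.7 160.4] [ 0.5476 -0.0056  0.0241]
top dock_long 0.69 [323.6 154.4] [ 0.562  -0.0031  0.023 ]
scene long_plate_mid 0.93 [341.4 178. ] [0.3167 0.1481 0.0041]
scene long_plate_mid 0.71 [296.5 217.8] [ 0.3977 -0.0347  0.0067]
scene long_plate_mid 0.57 [348.2 243.4] [ 0.548  -0.0055  0.027 ]
scene short_plate_mid 0.92 [436.2 194.3] [0.5323 0.2596 0.0298]
scene tray_in 0.56 [234.4 324.9] [ 0.5813 -0.2609  0.004 ]
scene dock_long 0.58 [348.  255.7] [ 0.5782 -0.029   0.0309]
```

View pics/top0.png

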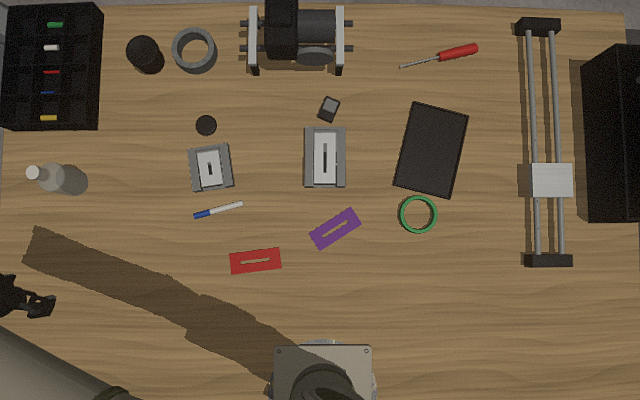

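View pics/scene0.png

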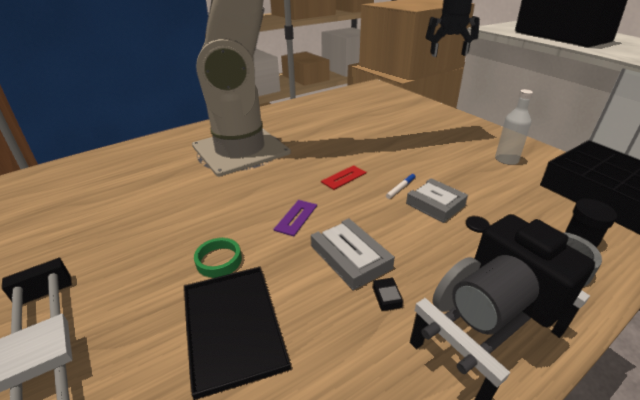

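The top view shows the long plate in its dock around (325,157), the tray at (431,150), the short plate at (210,168), and purple and red look-alikes at (335,229) and (255,260). Next I'll measure these precisely.

```bash
cat > seg.py <<'E'
from h import *
np.set_printoptions(precision=4,suppress=True)
def rects(c,p,z,box,thr):
    x,y,w,h=box;g=p[y:y+h,x:x+w]
    m=thr(g.astype(int)).astype(np.uint8)
    n,l,st,ce=cv2.connectedComponentsWithStats(m)
    k=1+np.argmax(st[1:,4]);cs,_=cv2.findContours((l==k).astype(np.uint8),cv2.RETR_EXTERNAL,cv2.CHAIN_APPROX_NONE)
    pts=cs[0][:,0]+[x,y]
    W=np.array([pix2world(c,q,z=z) for q in pts.astype(float)])[:,:2]
    r=cv2.minAreaRect((W*1000).astype(np.float32));b=cv2.boxPoints(r)
    return r,b,W
E
python3 - <<'E'
from seg import *
p=cv2.imread('pics/top0.png')
g=p[100:210,180:480];cv2.imwrite('pics/crop0.png',cv2.resize(g,None,fx=2.6,fy=2.6,interpolation=cv2.INTER_CUBIC))
print(p[140:175:3,300:350:3].max(2))
for nm,z,box,thr in [('long',.031,(300,115,50,80),lambda g:g.min(2)>165),('short',.031,(185,140,55,55),lambda g:g.min(2)>165),('tray',.014,(385,90,90,115),lambda g:g.max(2)<60)]:
    r,b,W=rects('top',p,z,box,thr);print(nm,r,b.tolist(),W.mean(0))
d=np.load('top0.npy')
for (u,v) in [(312,135),(312,180),(339,135),(339,180),(318,145),(318,175),(331,145),(331,175)]:
    print(u,v,pix2world('top',(u,v),d[v,u]))
E
```

```text
[[139 104 121 110 116 169 173 166 169 173 167 171 118 111 114 121 147]
 [137 104 119 110 115 168 168 168 117 165 172 171 112 109 112 114 138]
 [141 108 112 109 114 170 170 172 104 169 173 174 117 114 113 112 133]
 [138 105 113 113 118 171 171 175 105 171 172 171 115 109 113 110 130]
 [148 109 114 111 115 176 172 175  52 171 172 177  70 113 112 119 144]
 [138 107 118 109 120 179 171 174  43 172 176 170  70 113 113 117 145]
 [138  81 112 113 117 178 170 175  37 173 171 172  73 112 113 114 150]
 [143  84 116 113 120 181 173 173  43 175 174 174  69 114 112 108 135]
 [131  80 113 105 113 179 170 176  29 174 174 172 149 114 115 109 141]
 [140  81 114 112 122 177 173 176  40 175 176 175  56 114 113 107 144]
 [144  81 115 115 137 179 173 176  33 177 170 175  53 114 116 101 137]
 [145  88 114 113 131 179 169 172 178 176 174 175  57 115 113 101 138]]
long ((552.4449462890625, -3.920682907104492), (46.682674407958984, 113.93895721435547), 89.7522201538086) [[495.37506103515625, -27.015432357788086], [609.3129272460938, -27.508169174194336], [609.5148315429688, 19.1740665435791], [495.5769653320
[... 174 characters left out ...]
86.6434631347656], [515.05322265625, 284.6687316894531], [540.850341796875, 288.8291320800781], [540.5318603515625, 290.8038635253906]] [0.5277 0.2878]
tray ((576.1470947265625, -261.4281311035156), (143.00173950195312, 213.9496307373047), 75.65084838867188) [[454.7894592285156, -304.18682861328125], [662.0645751953125, -357.21002197265625], [697.5047607421875, -218.66943359375], [490.2296142578125, -165.646240234375]] [ 0.5758 -0.2606]
312 135 [0.6064 0.0243 0.0331]
312 180 [0.5001 0.0243 0.0325]
339 135 [ 0.6073 -0.0394  0.0293]
339 180 [ 0.5    -0.0386  0.033 ]
318 145 [0.5825 0.0102 0.0337]
318 175 [0.512  0.0103 0.031 ]
331 145 [ 0.583  -0.0203  0.0314]
331 175 [ 0.5121 -0.0201  0.0301]
```

Run:
```python
from h import *
m=viewer.camera_model('wrist');print(m)
s=monitor.get_obs();print(Rot.from_quat(s['ee_rot']).as_matrix().round(3))
```

```text
{'camera_matrix': array([[280.82555731,   0.        , 317.85002909],
       [  0.        , 280.82555731, 196.443909  ],
       [  0.        ,   0.        ,   1.        ]]), 'distortion': array([0.00896932, 0.        , 0.        , 0.        , 0.        ]), 'mount': array([[-1.27706731e-03, -3.03145072e-01,  9.52943563e-01,
        -1.42841335e-01],
       [ 9.99999114e-01, -7.45600449e-04,  1.10294158e-03,
         1.96169287e-04],
       [ 3.76163845e-04,  9.52944127e-01,  3.03145756e-01,
        -7.78536879e-02],
       [ 0.00000000e+00,  0.00000000e+00,  0.00000000e+00,
         1.00000000e+00]])}
[[ 0.     0.424  0.906]
 [ 0.     0.906 -0.424]
 [-1.     0.    -0.   ]]
```

View pics/crop0.png

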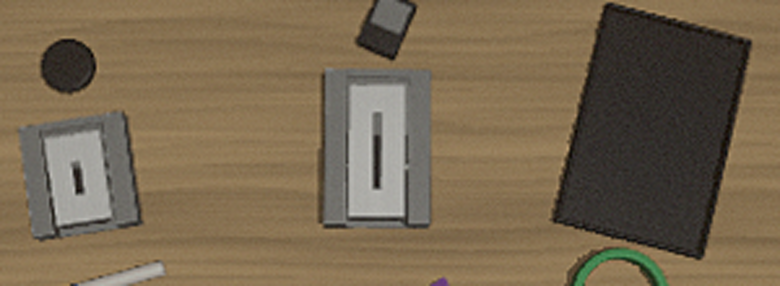

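Request:
send_rows([
  [0,-20,22],
  [0,-45,50],
  [0,-72,80],
  [0,-100,109],
  [0,-127,138],
], grip=[0,0,0,0,0], twist=[0,0,0,0,0])

```text
clock: 0.92
position: [0.3365, 0.3906, 0.2313]
ee_rot: [0.154, 0.69, -0.153, 0.69]
ft_force: [0.5, 0.6, 0.6]
grip_width: 1.001
```

Request:
send_rows([
  [0,-27,29],
  [0,-54,58],
  [0,-81,88],
  [0,-109,118],
  [0,-137,148],
], grip=[0,0,0,0,0], twist=[0,0,0,0,0])

```text
clock: 1.33
position: [0.4124, 0.2038, 0.2316]
ee_rot: [0.154, 0.69, -0.153, 0.69]
ft_force: [1.1, 0.4, 0.3]
grip_width: 0.999
```

Request:
send_rows([
  [0,-27,29],
  [0,-54,50],
  [0,-81,70],
  [0,-108,90],
  [0,-128,100],
], grip=[0,0,0,0,0], twist=[-5,-10,-15,-20,-25])

```text
clock: 1.75
position: [0.449, 0.0441, 0.2316]
ee_rot: [-0.0, 0.707, 0.0, 0.707]
ft_force: [0.6, 0.3, -0.4]
grip_width: 1.001
```

Request:
send_rows([
  [0,0,0],
  [0,0,0],
  [0,0,0],
  [0,0,0],
  [0,0,0],
], grip=[0,0,0,0,0], twist=[0,0,0,0,0])

```text
clock: 2.17
position: [0.4483, 0.0484, 0.2312]
ee_rot: [0.0, 0.707, -0.0, 0.707]
ft_force: [0.2, -0.5, -0.1]
grip_width: 1.003
```

```bash
cat > look.py <<'E'
import sys
from seg import *
n=sys.argv[1]
s=monitor.get_obs();p,d=viewer.camera('wrist');cv2.imwrite(f'pics/w{n}.png',p);np.save(f'w{n}.npy',d)
np.save(f'w{n}_pose.npy',np.r_[s['position'],s['ee_rot']])
print(s['clock'],s['position'],Rot.from_quat(s['ee_rot']).as_matrix(),s['ft_force'],s['grip_width'])
E
python3 look.py 1
```

```text
2.1667 [0.4483 0.0484 0.2312] [[-0.0001  0.0002  1.    ]
 [-0.      1.     -0.0002]
 [-1.     -0.     -0.0001]] [ 0.1666 -0.5295 -0.116 ] 1.0033443543926523
```

View pics/w1.png

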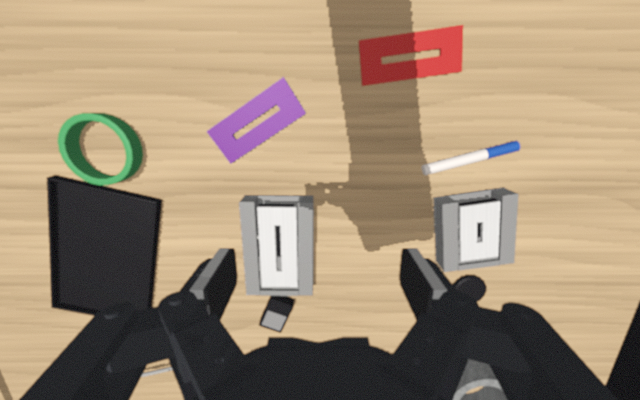

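The wrist view shows the long plate white at about (277,247), with its open end at the top (row ~200), which faces the robot. The short plate is at (480,230).

Run:
```python
from seg import *
def m(p,c,z,box,thr,pose):
    x,y,w,h=box;g=p[y:y+h,x:x+w].astype(int);k=thr(g).astype(np.uint8)
    n,l,st,ce=cv2.connectedComponentsWithStats(k);i=1+np.argmax(st[1:,4])
    cs,_=cv2.findContours((l==i).astype(np.uint8),cv2.RETR_EXTERNAL,cv2.CHAIN_APPROX_NONE)
    W=np.array([pix2world(c,q,z=z,pose=pose) for q in (cs[0][:,0]+[x,y]).astype(float)])[:,:2]*1000
    r=cv2.minAreaRect(W.astype(np.float32));print(c,[np.round(v,1) for v in r])
a=np.load('w1_pose.npy');P=(a[:3],a[3:])
p=cv2.imread('pics/w1.png');t=cv2.imread('pics/top0.png')
print(p[240,235:325:3].min(1),p[185:305:4,262].min(1))
m(p,'wrist',.031,(235,190,90,115),lambda g:g.min(2)>195,P)
m(p,'wrist',.031,(430,180,90,90),lambda g:g.min(2)>195,P)
m(t,'top',.031,(300,115,50,80),lambda g:g.min(2)>145,None)
m(t,'top',.031,(185,140,55,55),lambda g:g.min(2)>145,None)
```

```text
[161 160 159 167 168 167 169 128 209 234 235 236 235 222  44 170 236 237
 235 234 230 149 169 169 165 168 112 106 149 149] [139 134 138 171 121  62 237 237 235 235 234 235 235 234 235 236 236 236
 235 234 234 234 232 228 223 220  93 164 151 138]
wrist [array([554. ,  -5.8]), array([ 51.4, 119.8]), np.float64(89.5)]
wrist [array([530.2, 264.2]), array([81.2, 50.4]), np.float64(9.0)]
top [array([553.6,  -5. ]), array([ 49.3, 116.3]), np.float64(89.7)]
top [array([529.1, 264.4]), array([78.7, 49.2]), np.float64(9.2)]
```

Request:
send_rows([
  [25,-13,15],
  [60,-27,30],
  [95,-40,45],
  [130,-54,59],
  [150,-54,59],
], grip=[255,255,255,255,255], twist=[0,0,0,0,0], newtons=40)

```text
clock: 2.63
position: [0.5075, -0.0091, 0.0779]
ee_rot: [0.0, 0.708, -0.002, 0.706]
ft_force: [-1.7, -0.1, -0.3]
grip_width: 0.3
```

Request:
send_rows([
  [15,0,0],
  [30,0,0],
  [38,0,0],
  [38,0,0],
  [38,0,0],
], grip=[255,255,255,255,255], twist=[0,0,0,0,0])

```text
clock: 3.05
position: [0.5074, -0.0064, 0.0435]
ee_rot: [0.0, 0.707, -0.0, 0.707]
ft_force: [0.8, 0.1, 0.7]
grip_width: 0.002
```

```bash
python3 look.py 2
```

```text
3.05 [ 0.5074 -0.0064  0.0435] [[-0.0003  0.0011  1.    ]
 [-0.      1.     -0.0011]
 [-1.     -0.     -0.0003]] [0.757  0.0588 0.6538] 0.0024859129327243846
```

View pics/w2.png

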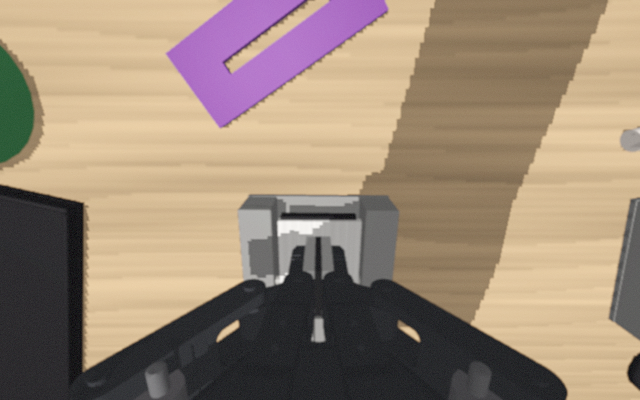

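Fingers are shut at (318,255) over the plate's open end, centred in the channel. Now I'll press in small steps and watch the force.

Request:
send_rows([
  [6,0,0],
  [11,0,0],
  [14,0,0],
  [17,0,0],
  [19,0,0],
], grip=[255,255,255,255,255], twist=[0,0,0,0,0])

```text
clock: 3.52
position: [0.5073, -0.0065, 0.0241]
ee_rot: [0.001, 0.707, -0.0, 0.707]
ft_force: [-0.6, 1.0, 3.2]
grip_width: -0.001
```

Request:
send_rows([
  [1,0,0],
  [2,0,0],
  [3,0,0],
  [4,0,0],
  [4,0,0],
], grip=[255,255,255,255,255], twist=[0,0,0,0,0])

```text
clock: 3.93
position: [0.5077, -0.0064, 0.0214]
ee_rot: [0.001, 0.707, -0.0, 0.707]
ft_force: [-7.3, 1.8, 19.4]
grip_width: -0.0
```

Request:
send_rows([
  [-5,0,0],
  [-15,0,0],
  [-35,0,0],
  [-65,0,0],
  [-95,0,0],
], grip=[255,255,255,255,255], twist=[0,0,0,0,0])

```text
clock: 4.35
position: [0.5066, -0.0072, 0.1163]
ee_rot: [0.0, 0.708, -0.001, 0.707]
ft_force: [0.3, 0.1, 0.5]
grip_width: -0.002
```

Request:
send_rows([
  [-20,0,-15],
  [-40,0,-30],
  [-60,0,-45],
  [-60,0,-45],
  [-60,0,-45],
], grip=[60,60,60,60,60], twist=[0,0,0,0,0])

```text
clock: 4.77
position: [0.4626, -0.0066, 0.1766]
ee_rot: [0.001, 0.706, -0.0, 0.708]
ft_force: [0.0, 0.1, -0.8]
grip_width: 0.708
```

```bash
python3 look.py 3
python3 - <<'E'
from seg import *
p,d=viewer.camera('scene');cv2.imwrite('pics/scene3.png',cv2.resize(p[160:320,220:480],None,fx=3,fy=3))
a=np.load('w3_pose.npy');P=(a[:3],a[3:]);d=np.load('w3.npy');p=cv2.imread('pics/w3.png')
W=[];
for v in range(100,400,2):
  for u in range(150,500,2):
    if d[v,u]>0 and p[v,u].min()>150:
      X=pix2world('wrist',(u,v),d[v,u],pose=P)
      if .49<X[0]<.64 and -.035<X[1]<.024 and X[2]>.012: W.append(X)
W=np.array(W);print(len(W))
for x in np.arange(.49,.63,.01):
  k=W[abs(W[:,0]-x)<.005]
  if len(k): print(round(x,3),len(k),np.median(k[:,2]),k[:,1].min(),k[:,1].max())
E
```

```text
4.7667 [ 0.4626 -0.0066  0.1766] [[ 0.0028  0.0015  1.    ]
 [ 0.0014  1.     -0.0015]
 [-1.      0.0014  0.0028]] [ 0.0286  0.1365 -0.8357] 0.7083016391171285Traceback (most recent call last):
  File "<stdin>", line 8, in <module>
  File "h.py", line 5, in pix2world
    m=viewer.camera_model(cam);K=np.array(m['camera_matrix']);D=np.array(m['distortion'])
ValueError: time passes only in moves, steps and waits
```

View pics/w3.png

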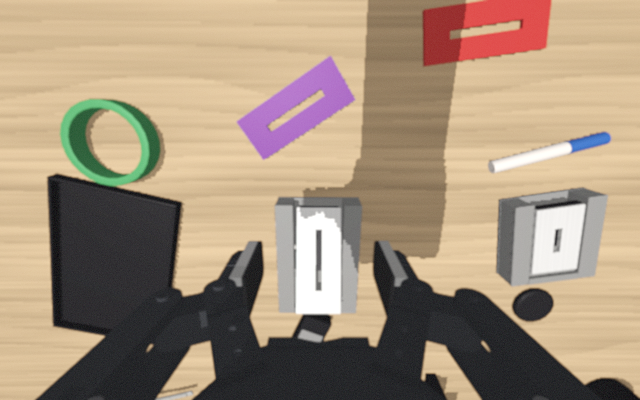

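View pics/scene3.png

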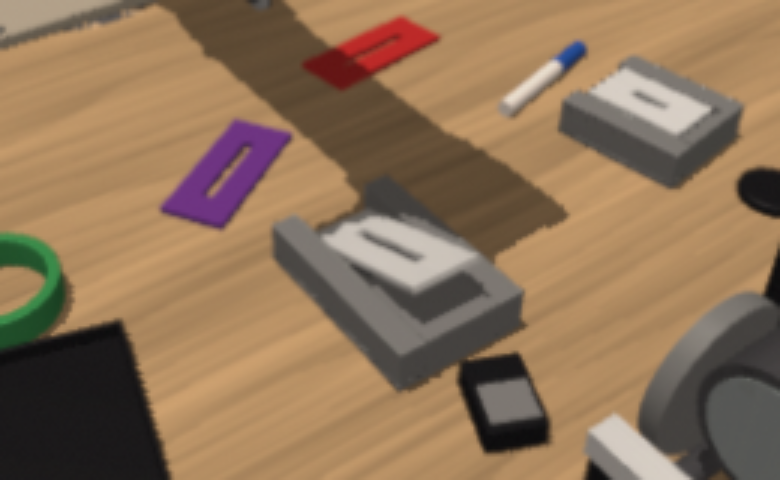

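The plate is tipped: in the scene crop its raised end (410,290) stands above the dock. I'll measure it with vectorised code, because that many `camera_model` calls were refused.

```bash
cat > cloud.py <<'E'
from h import *
def cloud(n):
    a=np.load(f'w{n}_pose.npy');d=np.load(f'w{n}.npy');p=cv2.imread(f'pics/w{n}.png')
    m=viewer.camera_model('wrist');K=np.array(m['camera_matrix']);D=np.array(m['distortion']);M=np.array(m['mount'])
    v,u=np.mgrid[0:400,0:640];uv=np.stack([u,v],-1).reshape(-1,1,2).astype(float)
    q=cv2.undistortPoints(uv,K,D)[:,0];c=np.c_[q,np.ones(len(q))]*d.reshape(-1,1)
    R=Rot.from_quat(a[3:]).as_matrix();t=c@M[:3,:3].T+M[:3,3];W=t@R.T+a[:3]
    return W.reshape(400,640,3),p,d
E
python3 - <<'E'
from cloud import *
np.set_printoptions(precision=4,suppress=True)
W,p,d=cloud(3)
k=(p.min(2)>200)&(d>0);k[:195]=0;k[320:]=0;k[:,:285]=0;k[:,365:]=0
X=W[k]
for x in np.arange(.49,.63,.01):
  s=X[abs(X[:,0]-x)<.005]
  if len(s): print(round(x,3),len(s),np.median(s[:,2]),s[:,1].min(),s[:,1].max())
E
```

```text
0.5 87 0.017596510985472213 -0.0298500314707559 0.0012640932241455866
0.51 340 0.020691388987568324 -0.029891156668136132 0.015038224246155328
0.52 360 0.02389030910561246 -0.029924551219153366 0.018470968576555915
0.53 354 0.02765037717748957 -0.029886733641006333 0.02145773836225703
0.54 364 0.031240409615013773 -0.03254971420393937 0.021606690145019567
0.55 344 0.03504331083126057 -0.029867713703160426 0.02140439424343121
0.56 377 0.03863099787692564 -0.03353511565173915 0.021378223368009375
0.57 367 0.04216205265142328 -0.03365413994170871 0.021234378763817858
0.58 377 0.045968156047135555 -0.030988595798652128 0.020822691515946845
0.59 437 0.049611540887555594 -0.030980680932267815 0.020952319911897277
0.6 433 0.05323124725404264 -0.031029076093449036 0.02095594856707818
0.61 140 0.05567466471477595 -0.030965138109212528 0.021162122673877716
0.62 7 0.031346774298904895 0.021070913740292133 0.021306492008827213
0.63 3 0.03124263328407728 -0.03430380749949212 0.02138262967283759
```

Run:
```python
from cloud import *
np.set_printoptions(precision=4,suppress=True)
W,p,d=cloud(3)
z=W[...,2];k=(d>0)&(z>.12)&(z<.26);k[:230]=0;k[330:]=0;
for nm,c0,c1 in (('L',200,290),('R',350,440)):
  kk=k.copy();kk[:,:c0]=0;kk[:,c1:]=0
  X=W[kk];print(nm,len(X),np.percentile(X[:,2],[0,1,5,20]),X[X[:,2]<np.percentile(X[:,2],5)].mean(0), X[:,1].min(),X[:,1].max(),X[:,0].min())
print(monitor.get_obs()['position'],monitor.get_obs()['grip_width'])
```

```text
L 3953 [0.1813 0.1851 0.1908 0.2045] [ 0.4589 -0.0385  0.1873] -0.053652507007256434 -0.024977992681089238 0.4436995470466347
R 4125 [0.1811 0.1855 0.1913 0.2053] [0.4591 0.0256 0.1876] 0.012321385714333246 0.041974949741858926 0.444103061191148
[ 0.4623 -0.0067  0.175 ] 0.7670530825550915
```

Request:
send_rows([
  [5,1,30],
  [15,2,65],
  [30,2,100],
  [50,2,130],
  [70,2,135],
], grip=[50,50,50,50,50], twist=[0,0,0,0,0])

```text
clock: 5.28
position: [0.6009, -0.0047, 0.1025]
ee_rot: [-0.001, 0.707, -0.001, 0.707]
ft_force: [-1.1, 0.6, -0.2]
grip_width: 0.804
```

Request:
send_rows([
  [10,0,0],
  [25,0,0],
  [40,0,0],
  [40,0,0],
  [40,0,0],
], grip=[50,50,50,50,50], twist=[0,0,0,0,0])

```text
clock: 5.7
position: [0.5962, -0.0051, 0.0647]
ee_rot: [0.0, 0.708, -0.001, 0.706]
ft_force: [0.1, 0.8, 0.9]
grip_width: 0.802
```

```bash
python3 look.py 4;python3 - <<'E'
from h import *
p,d=viewer.camera('scene');cv2.imwrite('pics/scene4.png',cv2.resize(p[140:320,220:480],None,fx=3,fy=3))
E
```

```text
5.7 [ 0.5962 -0.0051  0.0647] [[-0.0023  0.0018  1.    ]
 [-0.0005  1.     -0.0018]
 [-1.     -0.0005 -0.0023]] [0.1295 0.7831 0.8872] 0.8016757645605675
```

View pics/w4.png

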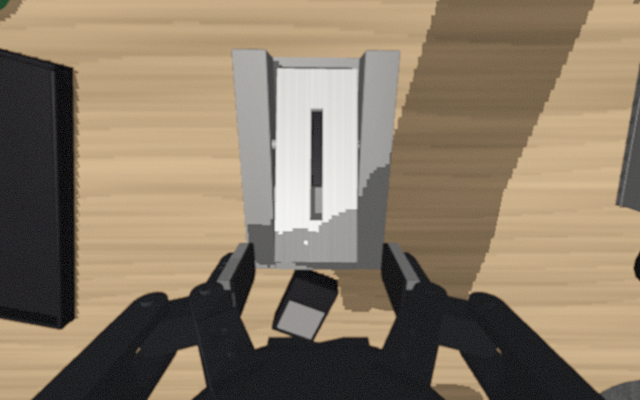

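View pics/scene4.png

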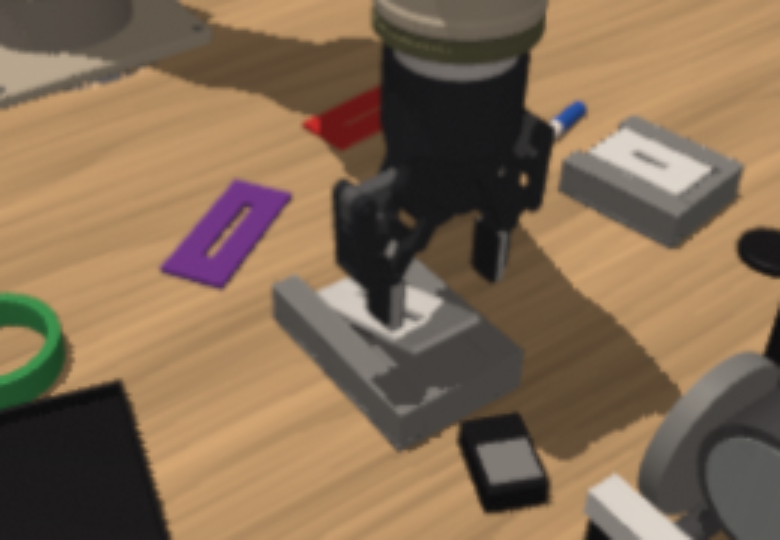

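The fingers straddle the raised end in the wrist view: pads at columns ~240 and ~403, plate edges at 275 and 358. Next I'll descend and grip.

Request:
send_rows([
  [10,0,1],
  [20,0,1],
  [28,0,1],
  [33,0,1],
  [33,0,1],
], grip=[50,50,50,50,50], twist=[0,0,0,0,0])

```text
clock: 6.22
position: [0.5973, -0.0048, 0.0306]
ee_rot: [0.0, 0.708, -0.001, 0.706]
ft_force: [-0.0, 0.3, -0.2]
grip_width: 0.805
```

Request:
send_rows([
  [0,0,0],
  [0,0,0],
  [0,0,0],
  [0,0,0],
  [0,0,0],
], grip=[130,160,160,160,160], twist=[0,0,0,0,0], newtons=60)

```text
clock: 6.63
position: [0.5986, -0.0049, 0.0326]
ee_rot: [0.001, 0.707, -0.0, 0.707]
ft_force: [1.3, -0.1, 0.4]
grip_width: 0.563
```

```bash
python3 look.py 5;python3 - <<'E'
from h import *
p,d=viewer.camera('scene');cv2.imwrite('pics/scene5.png',cv2.resize(p[140:320,220:480],None,fx=3,fy=3))
E
```

```text
6.6333 [ 0.5986 -0.0049  0.0326] [[ 0.0007  0.0014  1.    ]
 [ 0.0001  1.     -0.0014]
 [-1.      0.0001  0.0007]] [ 1.2711 -0.1458  0.3786] 0.5629275769603383
```

View pics/scene5.png

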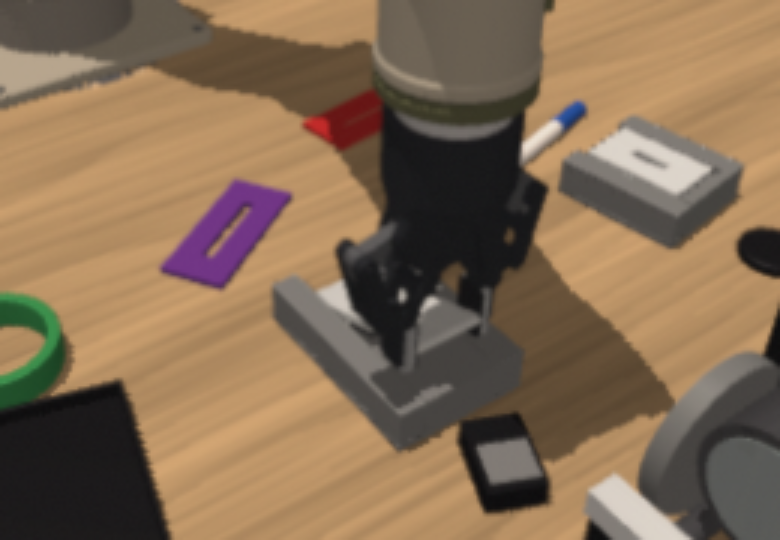

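View pics/w5.png

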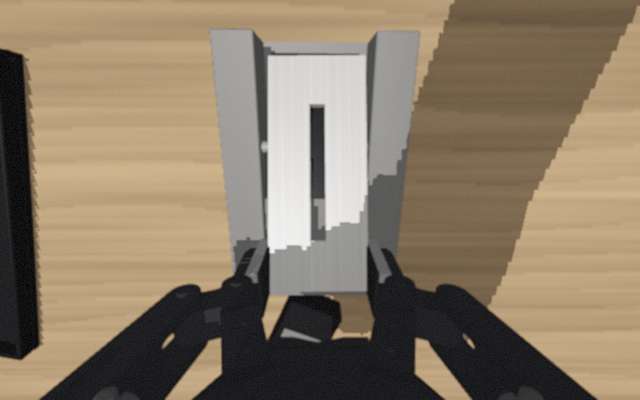

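Request:
send_rows([
  [0,0,0],
  [0,0,0],
  [-2,0,0],
  [-6,0,0],
  [-12,0,0],
], grip=[200,200,200,200,200], twist=[0,0,0,0,0], newtons=70)

```text
clock: 7.15
position: [0.5977, -0.0046, 0.0441]
ee_rot: [0.001, 0.708, -0.0, 0.707]
ft_force: [0.1, -0.3, -0.8]
grip_width: 0.559
```

Request:
send_rows([
  [-10,0,0],
  [-25,0,0],
  [-45,0,0],
  [-65,0,0],
  [-85,0,0],
], grip=[200,200,200,200,200], twist=[0,0,0,0,0])

```text
clock: 7.57
position: [0.5982, -0.0048, 0.1311]
ee_rot: [0.001, 0.707, -0.0, 0.707]
ft_force: [-0.6, 0.7, 0.1]
grip_width: 0.561
```

```bash
python3 look.py 6;python3 - <<'E'
from h import *
p,d=viewer.camera('scene');cv2.imwrite('pics/scene6.png',cv2.resize(p[120:300,220:480],None,fx=3,fy=3))
E
```

```text
7.5667 [ 0.5982 -0.0048  0.1311] [[ 0.0004  0.0016  1.    ]
 [ 0.0002  1.     -0.0016]
 [-1.      0.0002  0.0004]] [-0.6312  0.6937  0.0951] 0.5614932519319054
```

View pics/scene6.png

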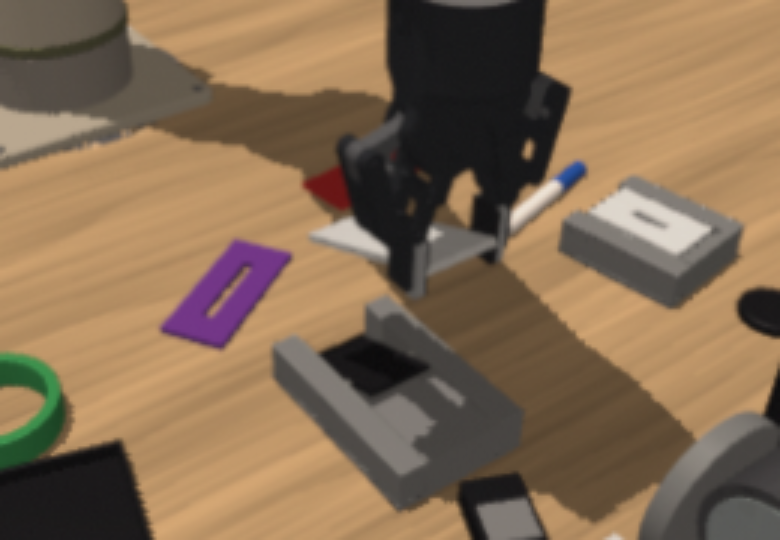

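View pics/w6.png

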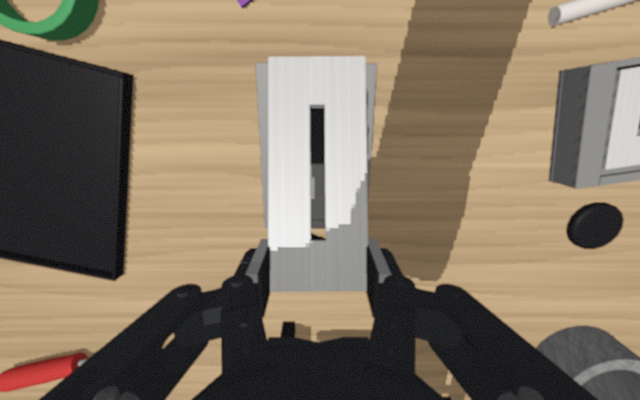

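The plate is held and clear of the dock, with opening 0.56 (about 48 mm). Next I'll carry it to the tray.

Request:
send_rows([
  [-8,-15,2],
  [-16,-40,4],
  [-20,-70,7],
  [-20,-100,10],
  [-20,-130,12],
], grip=[200,200,200,200,200], twist=[0,3,6,10,14.4])

```text
clock: 8.08
position: [0.6098, -0.137, 0.1496]
ee_rot: [0.09, 0.701, -0.09, 0.701]
ft_force: [1.2, -0.4, -1.1]
grip_width: 0.557
```

```bash
python3 look.py 7
python3 - <<'E'
from h import *
s=monitor.get_obs();R=Rot.from_quat(s['ee_rot']).as_matrix()
print((R.T@(np.array([.622,-.273,s['position'][2]])-s['position'])*1000).round(1))
E
```

```text
8.0833 [ 0.6098 -0.137   0.1496] [[-0.0001  0.2532  0.9674]
 [-0.0001  0.9674 -0.2532]
 [-1.     -0.0001 -0.0001]] [ 1.2087 -0.4433 -1.0726] 0.5566614436499634
[   0.5 -119.9   47. ]
```

View pics/w7.png

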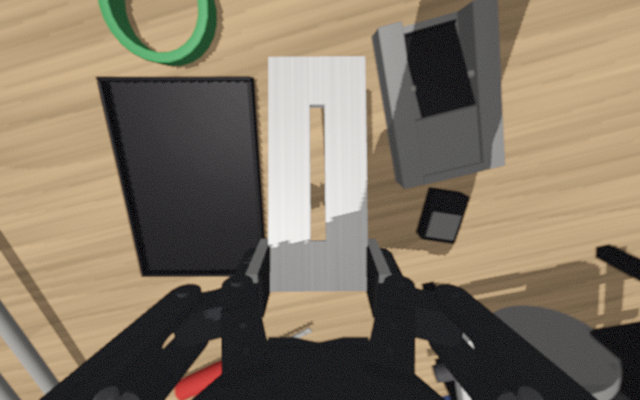

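The plate is now parallel to the tray, whose inner area spans columns 105–262 and rows 80–275.

Request:
send_rows([
  [0,-25,10],
  [0,-55,21],
  [0,-85,33],
  [0,-110,43],
  [0,-119,47],
], grip=[200,200,200,200,200], twist=[0,0,0,0,0])

```text
clock: 8.55
position: [0.6239, -0.2677, 0.149]
ee_rot: [0.09, 0.702, -0.092, 0.701]
ft_force: [0.2, -0.4, -0.4]
grip_width: 0.566
```

Request:
send_rows([
  [10,0,0],
  [25,0,0],
  [40,0,0],
  [50,0,0],
  [50,0,0],
], grip=[200,200,200,200,200], twist=[0,0,0,0,0])

```text
clock: 8.97
position: [0.6246, -0.2596, 0.0961]
ee_rot: [0.089, 0.703, -0.088, 0.7]
ft_force: [-1.2, -0.0, -1.0]
grip_width: 0.559
```

```bash
python3 look.py 8
python3 - <<'E'
from cloud import *
np.set_printoptions(precision=4,suppress=True)
W,p,d=cloud(8)
for v in (60,90,150,200,240,270,285): print(v,W[v,295],p[v,295])
for u in range(120,560,15): print(u,W[100,u],p[100,u].max(),end=';')
E
```

```text
8.9667 [ 0.6246 -0.2596  0.0961] [[-0.0043  0.2486  0.9686]
 [ 0.0022  0.9686 -0.2486]
 [-1.      0.0011 -0.0047]] [-1.1522 -0.0006 -1.0463] 0.559437541559781
60 [ 0.5239 -0.2456  0.0789] [209 212 213]
90 [ 0.5383 -0.2492  0.0853] [211 213 216]
150 [ 0.5667 -0.2564  0.0953] [220 221 223]
200 [ 0.5897 -0.2622  0.1046] [228 231 231]
240 [ 0.6087 -0.2672  0.11  ] [236 238 239]
270 [ 0.6219 -0.2705  0.1159] [151 152 153]
285 [ 0.6285 -0.2721  0.1187] [148 150 151]
120 [ 0.5049 -0.391   0.0012] 189;135 [ 0.5077 -0.3797  0.001 ] 187;150 [ 0.5105 -0.3687 -0.    ] 190;165 [ 0.5135 -0.3567  0.0008] 187;180 [ 0.5164 -0.3452  0.0006] 185;195 [ 0.5193 -0.3338  0.0001] 182;210 [ 0.5234 -0.319   0.0094] 10;225 [ 0.5257 -0.3094  0.0041] 74;240 [ 0.5285 -0.2981  0.0033] 81;255 [ 0.5314 -0.2867  0.0029] 86;270 [ 0.5399 -0.2628  0.0867] 220;285 [ 0.5418 -0.2554  0.0862] 216;300 [ 0.5436 -0.248   0.0856] 216;315 [ 0.5456 -0.2405  0.0864] 219;330 [ 0.5475 -0.233   0.0873] 217;345 [ 0.5494 -0.2254  0.0853] 217;360 [ 0.5514 -0.218   0.0861] 218;375 [ 0.5552 -0.1943  0.0035] 61;390 [ 0.5582 -0.1821  0.0006] 180;405 [ 0.5613 -0.1704  0.0005] 208;420 [ 0.5643 -0.1588  0.0006] 208;435 [ 0.5673 -0.1471  0.0005] 130;450 [ 0.5703 -0.1357  0.0009] 128;465 [ 0.5734 -0.1236  0.    ] 121;480 [ 0.5764 -0.1121  0.0002] 117;495 [ 0.5793 -0.1012  0.0015] 114;510 [ 0.5826 -0.0883 -0.0007] 118;525 [ 0.5855 -0.0773  0.0002] 118;540 [ 0.5885 -0.0659  0.0004] 123;555 [ 0.5914 -0.0547  0.0008] 94;
```

View pics/w8.png

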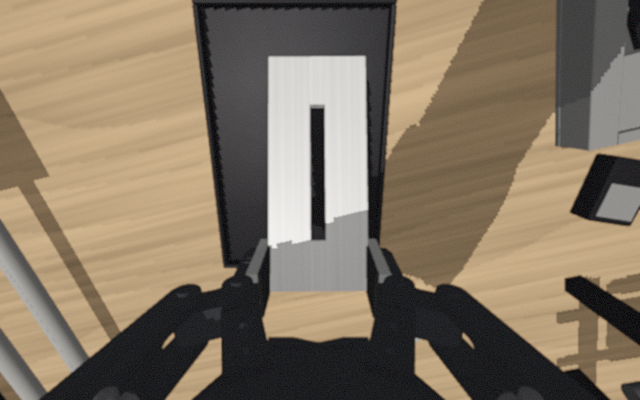

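Request:
send_rows([
  [5,-7,0],
  [20,-14,0],
  [40,-14,0],
  [55,-14,0],
  [62,-14,0],
], grip=[200,200,200,200,200], twist=[0,0,0,0,0])

```text
clock: 9.43
position: [0.6209, -0.2753, 0.0343]
ee_rot: [0.09, 0.703, -0.089, 0.7]
ft_force: [-0.9, 1.0, -1.6]
grip_width: 0.56
```

Request:
send_rows([
  [0,0,0],
  [2,0,0],
  [4,0,0],
  [6,0,0],
  [8,0,0],
], grip=[200,200,200,200,200], twist=[0,0,0,0,0], newtons=25)

```text
clock: 9.85
position: [0.6228, -0.2754, 0.0298]
ee_rot: [0.089, 0.701, -0.089, 0.702]
ft_force: [-0.2, -0.2, -0.2]
grip_width: 0.569
```

```bash
python3 look.py 9
```

```text
9.85 [ 0.6228 -0.2754  0.0298] [[ 0.0011  0.2499  0.9683]
 [-0.0002  0.9683 -0.2499]
 [-1.      0.0001  0.0011]] [-0.2403 -0.2227 -0.1739] 0.5686283290038742
```

View pics/w9.png

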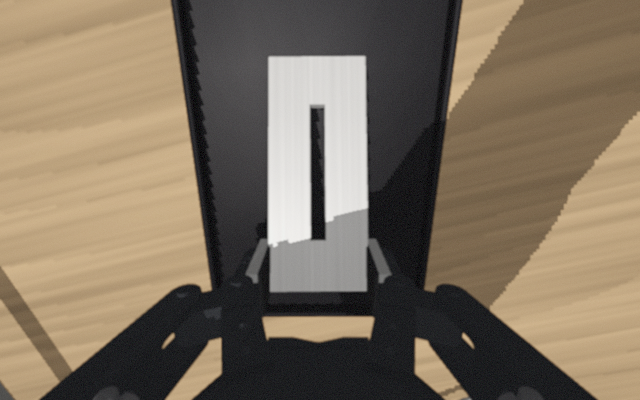

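The plate is centred between the tray rims. I'll lower it slowly with a light grip so it pivots flat.

Request:
send_rows([
  [2,0,0],
  [4,0,0],
  [6,0,0],
  [8,0,0],
  [10,0,0],
], grip=[200,200,200,200,200], twist=[0,0,0,0,0], newtons=20)

```text
clock: 10.32
position: [0.6236, -0.2757, 0.0202]
ee_rot: [0.089, 0.7, -0.089, 0.702]
ft_force: [4.9, -1.6, 6.0]
grip_width: 0.562
```

Request:
send_rows([
  [2,0,0],
  [4,0,0],
  [6,0,0],
  [8,0,0],
  [9,0,0],
], grip=[200,200,200,200,200], twist=[0,0,0,0,0])

```text
clock: 10.73
position: [0.6239, -0.2759, 0.0114]
ee_rot: [0.089, 0.7, -0.089, 0.703]
ft_force: [5.4, -1.8, 7.5]
grip_width: 0.56
```

```bash
python3 look.py 10
python3 - <<'E'
from cloud import *
np.set_printoptions(precision=4,suppress=True)
W,p,d=cloud(10)
for v in (60,90,150,200,240,270,285): print(v,W[v,295],p[v,295])
E
```

```text
10.7333 [ 0.6239 -0.2759  0.0114] [[ 0.0031  0.2497  0.9683]
 [-0.0012  0.9683 -0.2497]
 [-1.     -0.0004  0.0033]] [ 5.3873 -1.8258  7.4533] 0.560353282071795
60 [ 0.5262 -0.2611  0.0119] [208 210 211]
90 [ 0.5386 -0.2645  0.0132] [213 215 217]
150 [ 0.5649 -0.2716  0.0187] [223 225 227]
200 [ 0.5878 -0.2777  0.0236] [225 228 227]
240 [ 0.6065 -0.2827  0.0281] [216 219 221]
270 [ 0.621  -0.2866  0.0312] [134 136 137]
285 [ 0.6287 -0.2887  0.0323] [136 136 138]
```

View pics/w10.png

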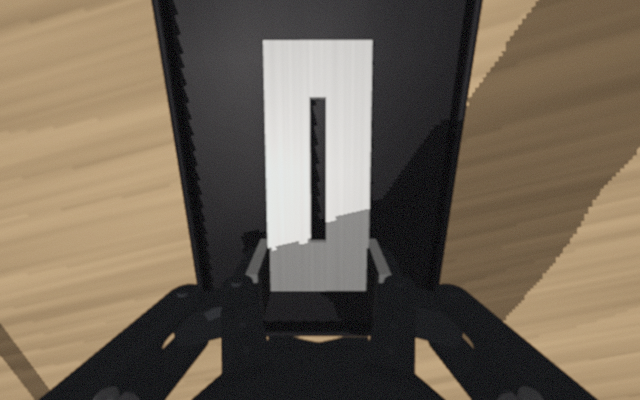

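Request:
send_rows([
  [2,0,0],
  [4,0,0],
  [5,0,0],
  [7,0,0],
  [7,0,0],
], grip=[200,200,200,200,200], twist=[0,0,0,0,0])

```text
clock: 11.2
position: [0.6236, -0.2758, 0.0041]
ee_rot: [0.089, 0.701, -0.089, 0.702]
ft_force: [4.3, -1.6, 5.5]
grip_width: 0.56
```

Request:
send_rows([
  [0,0,0],
  [0,0,0],
  [0,0,0],
  [0,0,0],
  [0,0,0],
], grip=[100,85,70,60,60], twist=[0,0,0,0,0])

```text
clock: 11.62
position: [0.622, -0.2752, 0.003]
ee_rot: [0.089, 0.702, -0.089, 0.701]
ft_force: [0.1, -0.8, 0.1]
grip_width: 0.764
```

```bash
python3 look.py 11
python3 - <<'E'
from cloud import *
np.set_printoptions(precision=4,suppress=True)
W,p,d=cloud(11)
for v in (60,90,150,200,240,270,285): print(v,W[v,295],p[v,295])
E
```

```text
11.6167 [ 0.622  -0.2752  0.003 ] [[-0.0006  0.2502  0.9682]
 [ 0.0003  0.9682 -0.2502]
 [-1.      0.0001 -0.0007]] [ 0.1049 -0.8482  0.0636] 0.7642412707817537
60 [ 0.5252 -0.2602  0.0094] [223 225 226]
90 [ 0.5371 -0.2636  0.0092] [223 225 227]
150 [ 0.5632 -0.271   0.01  ] [217 219 221]
200 [ 0.5876 -0.278   0.0099] [209 213 215]
240 [ 0.6095 -0.2843  0.0094] [133 135 135]
270 [ 0.6275 -0.2894  0.0089] [131 133 134]
285 [ 0.64   -0.2934  0.0041] [27 25 22]
```

View pics/w11.png

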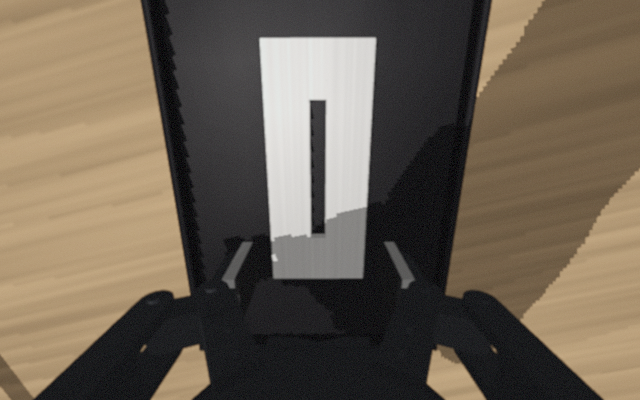

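The plate lies flat, with its top at about 9.5 mm (4 + 5 expected), and the fingers are clear of it. Now I'll retreat.

Request:
send_rows([
  [-8,0,0],
  [-25,0,0],
  [-55,0,0],
  [-90,0,0],
  [-125,0,0],
], grip=[60,60,60,60,60], twist=[0,0,0,0,0])

```text
clock: 12.08
position: [0.6218, -0.2753, 0.1299]
ee_rot: [0.089, 0.702, -0.089, 0.701]
ft_force: [0.6, 0.5, 0.3]
grip_width: 0.764
```

Request:
send_rows([
  [-25,0,-25],
  [-50,0,-50],
  [-75,0,-75],
  [-90,0,-100],
  [-90,0,-110],
], grip=[60,60,60,60,60], twist=[0,0,0,0,0])

```text
clock: 12.5
position: [0.5144, -0.249, 0.2225]
ee_rot: [0.09, 0.7, -0.09, 0.703]
ft_force: [1.0, -0.3, -0.0]
grip_width: 0.762
```

Request:
send_rows([
  [0,0,0],
  [0,0,0],
  [0,0,0],
  [0,0,0],
  [0,0,0],
], grip=[60,60,60,60,60], twist=[0,0,0,0,0])

```text
clock: 12.92
position: [0.5162, -0.2479, 0.2176]
ee_rot: [0.089, 0.702, -0.089, 0.701]
ft_force: [0.3, 0.0, -0.1]
grip_width: 0.768
```

```bash
python3 look.py 12
python3 - <<'E'
from h import *
p,d=viewer.camera('scene');cv2.imwrite('pics/scene12.png',p)
p,d=viewer.camera('top');cv2.imwrite('pics/top12.png',p)
from cloud import cloud
W,p,d=cloud(12);np.set_printoptions(precision=4,suppress=True)
k=((p.min(2)>110)&(d>0)&(W[...,2]>.006)&(W[...,2]<.014)&(abs(W[...,0]-.576)<.08)&(abs(W[...,1]+.265)<.05)).astype(np.uint8)
n,l,st,c=cv2.connectedComponentsWithStats(k);i=1+np.argmax(st[1:,4]);X=W[l==i]
print(len(X),cv2.minAreaRect((X[:,:2]*1000).astype(np.float32)),np.percentile(X[:,2],[2,50,98]))
k=((p.min(2)>190)&(d>0)&(W[...,2]>.024)&(W[...,2]<.038)&(W[...,1]>.2)&(W[...,1]<.32)&(abs(W[...,0]-.53)<.07)).astype(np.uint8)
n,l,st,c=cv2.connectedComponentsWithStats(k)
if n>1:
  i=1+np.argmax(st[1:,4]);X=W[l==i];print('short',len(X),cv2.minAreaRect((X[:,:2]*1000).astype(np.float32)),np.percentile(X[:,2],[2,50,98]))
from seg import rects
t=cv2.imread('pics/top12.png');print(rects('top',t,.031,(185,140,55,55),lambda g:g.min(2)>145)[0])
E
```

```text
12.9167 [ 0.5162 -0.2479  0.2176] [[-0.0013  0.2499  0.9683]
 [-0.0003  0.9683 -0.2499]
 [-1.     -0.0006 -0.0012]] [ 0.3415  0.0083 -0.0959] 0.7678473253829015
2819 ((576.7664794921875, -263.569091796875), (50.026859283447266, 119.77124786376953), 75.51583099365234) [0.0075 0.0092 0.0106]
((529.3514404296875, 264.53680419921875), (79.10417175292969, 49.20722198486328), 9.363604545593262)
```

View pics/scene12.png

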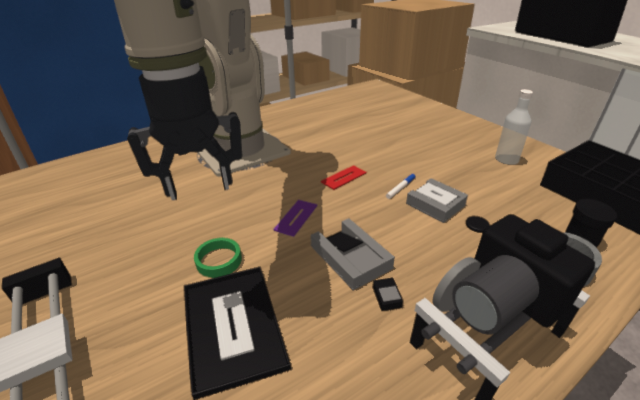

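View pics/w12.png

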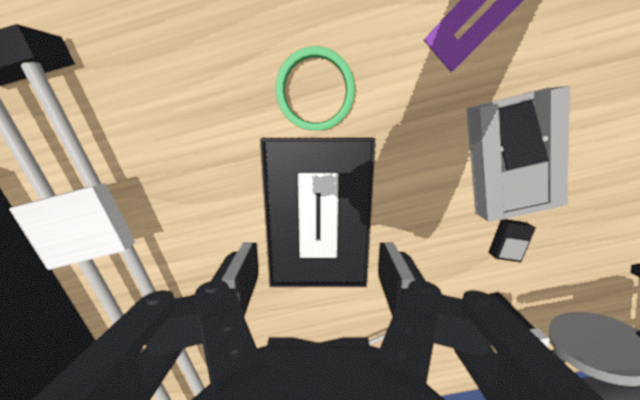

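The plate lies flat and centred in the tray, at (232,325) in the scene view. The short plate at (437,193) is unmoved, and the arm is clear.

```bash
python3 -c "
from workcell import manip;print(manip.hand_in())"
```

```text
the job is handed in; nothing more can be done
None
```

The long plate is lying flat in the black tray and the job is handed in, at about 13 s of the 56 s allowed.

I pressed the open end down with closed fingers until it reached its stop (about 19 N at the end, against the 3–6 N given for tipping). The other end tipped up to 0.35 rad and stayed up. I then pinched that end by its long edges, lifted the plate until its low end was over 110 mm above the bench, and carried it to the tray. I lowered it with a light grip so it pivoted down, then released it.

**Long plate:** its centre is at (0.577, -0.264), within 3 mm of the tray centre. Its top is at 9 mm, as expected for a 5 mm plate on a 4 mm floor, and it is parallel to the tray.

**Short plate:** it moved less than 0.5 mm and turned about 0.2° in the top camera, both within measurement noise. My wrist-camera check of it found nothing because it was out of view, so this rests on the top and scene views.

The arm stands clear with the force reading near zero. One measuring script was refused for making too many calibration calls; I fixed it and it had no effect on the robot.

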